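# Wedge the rocking toolbox

### The arm

A 6-joint arm with a two-finger parallel gripper is mounted at the origin on the work surface. World frame = base frame: x ahead of the robot, y to its left, z up, the work surface at z = 0. Lengths are in mm, angles in rad, forces in N, time in s.
With the tool pointing down it reaches from about 350 to 775 mm from the base axis. Payload 7.3 kg.
Tool frame: the origin (TCP) lies midway between the tips of the shut fingers; the grasp point (between the pads) lies 19 mm behind it (bot.tcp_to_grasp is the distance from the TCP to the grasp point, in mm); z points along the fingers, y is the line along which they close (so a half turn about z gives the same grasp; the last joint's range is limited). The gripper opens to 92 mm and grips with 3 to 60 N. Pads are 19 mm wide; open, the fingers measure 130 mm over their backs; the gripper's body (75 mm by 190 mm) begins 47 mm behind the grasp point.
Start: joints at [-1.479, 0.342, 1.524, -0, 1.275, -0.146], TCP at [123.694, -510.244, 188.741] pointing down, gripper open.
Joint ranges: [-2.53, 2.53], [-0.77, 2.02], [0.04, 2.7], [-1, 4.14], [0.28, 2.66], [-3.11, 3.11]. Speed limits (rad/s): [2.57, 2.57, 3.14, 3.14, 3.14, 3.14].

### API

Orientations are given as [roll, pitch, yaw] about the fixed x, y, z axes, in that order (R = Rz(yaw) Ry(pitch) Rx(roll)).
In Python, from plant import bot, viewer gives the robot as it stands. The module is installed in compiled form; this text tells all that it offers.
- The arm moves only by the shell command python3 -m handwheel 'ROWS'. ROWS is text: rows parted by semicolons, each of 7 numbers parted by spaces: the shift along the tool's x, y, z scaled (see below), then the turn, a rotation vector about the tool's x, y, z scaled (see below), then the opening, from -1 (shut) to 1 (fully open), so that 0 is half open. In form: tx ty tz rx ry rz gripper; .... A call has 1 to 8 rows; each row is the pose to reach, as a shift and turn from the pose commanded when the call began, along the tool's axes at that moment, turning the shorter way round; what a row does not reach only later rows make up. The controller multiplies each number of a shift by 10 cm and each number of a turn by pi rad. A row lasts 1/12 s, in which the tool goes at most 41.7 mm and 7.16 degrees, less where a joint would pass 70% of its speed; a pose out of reach is approached as far as the arm can. A call with a number of a shift or a turn outside -1 to 1 is refused whole. A call with a gripper value outside its range is refused whole. The fingers move at their own pace and stop on an object; the grip force is fixed at half the most. Time passes only in rows, so rows that repeat a pose let the fingers close. It gives the time, the measured TCP pose, the force, the opening and the grip force at its end, in the units of the state.
- bot.get_obs(): the state, without advancing time (a new reading comes with each control period).
- viewer.capture(name): name is "scene" or "side" or "wrist"; returns a dict with "frame" (400x640x3 uint8, red, green, blue), "fov_y" (degrees; the focal length in pixels is half the picture's height over the tangent of half this angle, whatever the lens; pixels are square), "cx", "cy" (the principal point, pixels), "T" (4x4, takes a point from camera to world coordinates). Camera axes: x right, y down, z forward; pixel columns grow to the right and rows downward; lengths in mm; the calibration is good to about 2 mm. A picture is of the moment at which its call begins. There is no depth.
- bot.close_job(): hands the job in; it is judged then, once.
Trained networks look in a picture, given as the dict that the camera call returned (one of the last four; its "shot" number tells which), for a name from the list of things; names that differ only in an ending like _2 or _b are one class to them, and where a whole thing is asked for, a point or a joint stands for the part that bears it (a point fixed in the world has none). Each returns a list of dicts, best first, with "score" (0 to 1); they miss things now and then, are a little off and sometimes report something else, mostly with a low value. They report only what shows in the picture. A call takes as long as a camera call. They do not tell look-alikes from the thing itself.
- viewer.recognise(target, picture): "centre" ([column, row] in pixels, amid what is visible of it).
- viewer.cut_out(target, picture): "pixels" (400x640 bool, what is visible of it) and "centre" ([column, row] in pixels, amid what is visible of it).
The state is a dict: "time": time; "joint_positions": joint angles; "dq": joint speeds; "tau": joint torques, N m; "tool_pos": TCP position; "tcp_rot": TCP orientation; "contact_force": force on the tool from outside, world axes, zero at the start; "moment": the same for the moment, N m; "grip_width": finger opening in mm; "finger_force": force on a finger pad.
Only numpy, scipy, OpenCV 4.12 (cv2) and the standard library are available. Lean on these libraries where they do the work, as an engineer would, in place of code of your own. Each camera call takes 0.05 s, during which the arm holds its last target. There are 200 camera calls.

### The job

The olive tin toolbox rocks because the rubber foot under its back left corner, on the hinge side away from the robot, has worn short. With the fingertips push the wooden wedge along the desk, thin end first, under that worn foot until the box no longer rocks, without jacking the corner up; test it by pressing firmly down on the lid over that corner, and finish with the fingertips still pressing there, the box level and firm and the wedge let go. Lift nothing, do not shove the toolbox along the desk, and leave the other things where they lie.

Things in the scene. Friction and masses are not known exactly. Their poses are not given: they have to be found in the camera images.
- toolbox: olive tin toolbox, latched shut, about 2 kg: 150 mm deep (x), 280 long (y), flat lid top 88 mm above the desk; folded handle mid-lid, to 96 mm. Origin under its centre at the sole level of its good feet; z up, x away from the robot, y left. Four round rubber feet, 17 mm across, 14 high, centred at x +-60, y +-125 mm; the tin floor is 14 mm up. Foot x +60, y +125 (back left) is worn short
- lid_corner (a point): the spot to press: on the lid top straight above the worn foot's centre, 17 mm in from the lid's back and left edges, 88 mm up; axes as the toolbox. The worn foot's sole hangs 4.5 to 8 mm above the desk (it varies) while the box rests level on the other three; some 3 N here rocks it down (10 N or more if the fingertip sticks to the lid), and it comes back by itself; firm, it gives under 0.5 mm
- wedge: loose plain beech wedge, flat on the desk off the toolbox's left end, thin end towards the worn foot: 110 mm long (x), 40 wide (y). Top slopes evenly from 2 mm at the thin end (x +55) to 16 mm at the upright thick end (x -55). Origin: middle of the underside; z up. 35 g: slides with under 1 N until the worn foot bears on it, then the push rises within a few mm to 4 N and more
- lens_hood: bystander: round black rubber lens hood standing on the desk, 58 mm across at the foot, 72 mm at the mouth, 34 mm high; origin under its centre
- speed_dial: bystander: nickel shutter speed dial, 26 mm across, 9 mm high; origin under its centre
- lens_spanner: bystander: flat brass lens spanner, bar 130 mm long (its x) with two jaws reaching 51 mm to its -y side, up to 15 mm high; origin under the middle of the bar
- focusing_screen: bystander: frosted glass focusing screen in a metal frame, 84 by 84 mm and 6 mm high, lying flat; origin under its centre
Things that resemble listed ones, but are neither listed nor needed, are in the scene too. There is more than one size of the wedge; the job needs the smallest.

How it is judged:
By the outcome, as a careful person would: the job done as asked, in the order asked, and still so for the second after the job is handed in, while the arm keeps its last pose, push and grip.
It also fails if it takes over 64 s, if anything falls off the work surface, if the arm or the gripper's body presses on something with over 40 N, if the wrist force passes 120 N, or if a joint passes its speed limit or range.

## Working session

There is one attempt and no reset: what is moved stays moved. The work goes in short steps, Python scripts to look and compute and a shell command to move; the robot and the scene stay as the last step left them, time stands still between calls to the robot, and variables do not carry over. Pictures are saved under pics/ and viewed, at most 10 in all, crops included, and the job is handed in when it is done.

```bash
mkdir -p pics; cat > h.py <<'E'
import numpy as np, cv2
from plant import bot, viewer
def ray(p,uv):
    f=200/np.tan(np.radians(p["fov_y"])/2)
    d=np.array([(uv[0]-p["cx"])/f,(uv[1]-p["cy"])/f,1.]); T=np.array(p["T"])
    return T[:3,3],T[:3,:3]@d
def onz(p,uv,z):
    o,d=ray(p,uv); return o+d*(z-o[2])/d[2]
def proj(p,X):
    T=np.array(p["T"]); f=200/np.tan(np.radians(p["fov_y"])/2)
    c=T[:3,:3].T@(np.array(X,float)-T[:3,3]); return np.array([p["cx"]+f*c[0]/c[2],p["cy"]+f*c[1]/c[2]])
def save(p,n): cv2.imwrite("pics/"+n,cv2.cvtColor(p["frame"],cv2.COLOR_RGB2BGR))
E
python3 - <<'E'
from h import *
np.set_printoptions(precision=1,suppress=True)
print(bot.get_obs())
fr=[]
for n in("scene","side"):
    p=viewer.capture(n); save(p,n+".png"); print(n,p["fov_y"],p["cx"],p["cy"],np.array(p["T"]))
    for t in("toolbox","wedge","lens_hood","speed_dial","lens_spanner","focusing_screen","lid_corner"):
        for d in viewer.recognise(t,p): print(t,d["score"],d["centre"],onz(p,d["centre"],8))
E
```

```text
{'time': 0.0, 'joint_positions': array([-1.5,  0.3,  1.5, -0. ,  1.3, -0.1]), 'dq': array([-0.,  0., -0.,  0., -0.,  0.]), 'tau': array([  0. , -43.1, -24.4,   0.1,   0.1,  -0. ]), 'tool_pos': array([ 123.6, -509.8,  188. ]), 'tcp_rot': array([-3.1, -0. ,  0.2]), 'contact_force': array([-0.4, -0.2,  0. ]), 'moment': array([ 0. , -0. ,  0.1]), 'finger_force': 0.0, 'grip_width': 91.45369279381313}
scene 54.620529244967585 319.647737528613 197.18773152061726 [[ -0.9   0.3  -0.4 899.6]
 [  0.5   0.6  -0.6 510.7]
 [  0.   -0.7  -0.7 618. ]
 [  0.    0.    0.    1. ]]
toolbox 0.58 [288.5, 197.9] [605.8 -86.7   8. ]
wedge 0.78 [296.8, 297.0] [718.3 156.    8. ]
wedge 0.68 [419.6, 250.7] [450.6 188.7   8. ]
wedge 0.6 [404.2, 336.5] [600.6 315.7   8. ]
lens_hood 0.59 [350.8, 198.8] [482.4 -10.8   8. ]
speed_dial 0.69 [352.1, 283.8] [615.3 184.1   8. ]
speed_dial 0.26 [298.2, 297.2] [716.4 157.7   8. ]
lens_spanner 0.63 [235.8, 280.6] [799.5  66.2   8. ]
focusing_screen 0.94 [325.9, 157.5] [ 447.2 -175.7    8. ]
lid_corner 0.78 [287.5, 197.1] [606.5 -90.3   8. ]
side 56.46972162211402 315.54741596475225 195.24846794157335 [[   1.    -0.2    0.2  429.4]
 [  -0.3   -0.7    0.7 -526.4]
 [   0.    -0.7   -0.7  669.6]
 [   0.     0.     0.     1. ]]
toolbox 0.65 [336.5, 241.1] [628.6 -63.1   8. ]
toolbox 0.26 [268.4, 229.4] [492.5  15.4   8. ]
wedge 0.79 [281.3, 147.3] [593.7 295.8   8. ]
wedge 0.69 [234.1, 187.3] [440.3 175.5   8. ]
wedge 0.6 [334.5, 164.4] [712.1 180.6   8. ]
lens_hood 0.7 [265.6, 228.4] [487.1  20.3   8. ]
lens_hood 0.44 [338.3, 238.9] [634.5 -58.6   8. ]
speed_dial 0.56 [298.4, 174.1] [608.8 173.2   8. ]
speed_dial 0.47 [337.2, 164.8] [718.5 176.9   8. ]
lens_spanner 0.81 [383.1, 190.5] [794.4  49.8   8. ]
focusing_screen 0.97 [274.6, 312.7] [ 458.6 -186.1    8. ]
lid_corner 0.62 [339.4, 237.6] [638.1 -55.9   8. ]
```

View pics/scene.png

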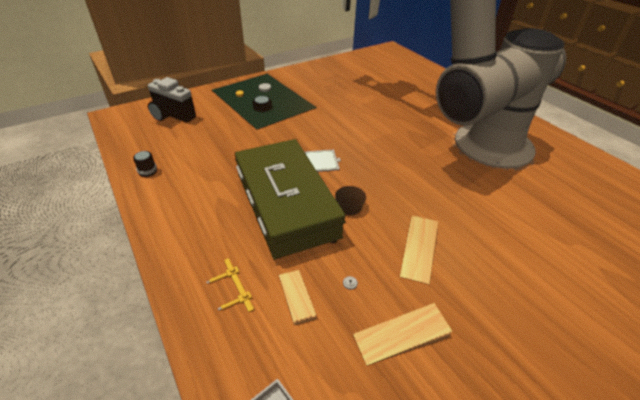

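View pics/side.png

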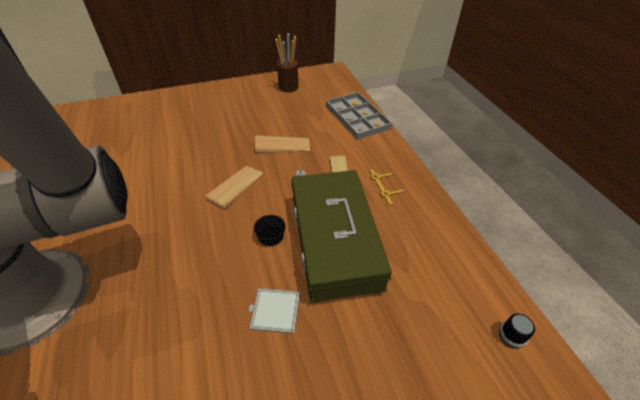

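The smallest wedge is the one at scene (297,297), beside the box's left end. The look-alikes at (420,250) and (404,336) are bigger. The worn foot is under the corner near scene (267,248). The dial (351,283) and spanner (232,285) are on either side of the wedge. Next I fit poses by silhouette in both views.

```bash
cat >> h.py <<'E'
def fit(ps,masks,pts,x0):
    from scipy.optimize import minimize
    def sil(p,q):
        c,s=np.cos(q[2]),np.sin(q[2]); R=np.array([[c,-s,0],[s,c,0],[0,0,1]])
        uv=np.array([proj(p,R@np.array(a)+[q[0],q[1],0]) for a in pts])
        m=np.zeros((1600,2560),np.uint8); cv2.fillConvexPoly(m,cv2.convexHull((uv*4+1.5).round().astype(np.int32)),1)
        return cv2.resize(m.astype(np.float32),(640,400),interpolation=cv2.INTER_AREA)
    def cost(q):
        e=0
        for p,m in zip(ps,masks):
            s=sil(p,q); e+=np.abs(s-m).sum()/m.sum()
        return e
    best=None
    for a in (-.1,0,.1):
        x=np.array(x0)+[0,0,a]
        r=minimize(cost,x,method="Nelder-Mead",options=dict(initial_simplex=[x,x+[15,0,0],x+[0,15,0],x+[0,0,.15]],xatol=.05,fatol=1e-4))
        if best is None or r.fun<best.fun: best=r
    return best.x,best.fun
W=[(sx*55,sy*20,z) for sx,h in((1,2),(-1,16)) for sy in(1,-1) for z in(0,h)]
B=[(x,y,z) for x in(-75,75) for y in(-140,140) for z in(14,88)]+[(x,y,0) for x in(-67,67) for y in(-132,132)]
E
python3 - <<'E'
from h import *
np.set_printoptions(precision=3,suppress=True)
ps=[viewer.capture(n) for n in("scene","side")]
def mask(t,p,c):
    ds=viewer.cut_out(t,p); d=min(ds,key=lambda d:np.hypot(*(np.array(d["centre"])-c))); return d["pixels"].astype(np.float32)
mw=[mask("wedge",ps[0],(297,297)),mask("wedge",ps[1],(335,164))]
mb=[mask("toolbox",ps[0],(288,198)),mask("toolbox",ps[1],(336,241))]
print([m.sum() for m in mw+mb])
# wedge top visible; side view partly occluded by box
for sel in([0],[0,1]):
    w=fit([ps[i] for i in sel],[mw[i] for i in sel],W,[715,160,-1.5]); print("wedge",w)
    b=fit([ps[i] for i in sel],[mb[i] for i in sel],B,[640,-20,0.05]); print("box",b)
for p,m in zip(ps,mw): print(np.argwhere(m).min(0),np.argwhere(m).max(0))
q=b[0];c,s=np.cos(q[2]),np.sin(q[2]); R=np.array([[c,-s],[s,c]]); print("foot",R@[60,125]+q[:2])
p=ps[0]; im=cv2.cvtColor(p["frame"],cv2.COLOR_RGB2BGR)[140:340,190:390]; im=cv2.resize(im,None,fx=3,fy=3,interpolation=cv2.INTER_CUBIC)
def dr(q,P,col):
    c,s=np.cos(q[2]),np.sin(q[2])
    for a in P:
        u=proj(p,[c*a[0]-s*a[1]+q[0],s*a[0]+c*a[1]+q[1],a[2]]); cv2.circle(im,tuple(int(v) for v in ((u-[190,140])*3)),3,col,-1)
dr(w[0],W,(0,0,255)); dr(b[0],B+[(60,125,88)],(255,255,0))
cv2.imwrite("pics/crop1.png",im)
for t,z in(("lens_hood",17),("speed_dial",5),("lens_spanner",6)):
    for pp in ps:
        for d in viewer.recognise(t,pp)[:1]: print(t,onz(pp,d["centre"],z))
E
```

```text
[np.float32(1158.0), np.float32(838.0), np.float32(8457.0), np.float32(9675.0)]
wedge (array([716.695, 148.623,  -1.792]), np.float64(0.06984024494886398))
box (array([624.383, -65.593,  -0.156]), np.float64(0.029302649199962616))
wedge (array([716.173, 149.315,  -1.809]), np.float64(1.6858686208724976))
box (array([623.502, -63.779,  -0.153]), np.float64(0.05839712172746658))
[270 280] [323 315]
[136 255] [153 309]
foot [701.862  50.609]
lens_hood [489.52   -2.497  17.   ]
lens_hood [485.532   7.325  17.   ]
speed_dial [621.105 175.643   5.   ]
speed_dial [615.417 173.711   5.   ]
lens_spanner [800.792  69.213   6.   ]
lens_spanner [793.233  51.959   6.   ]
```

View pics/crop1.png

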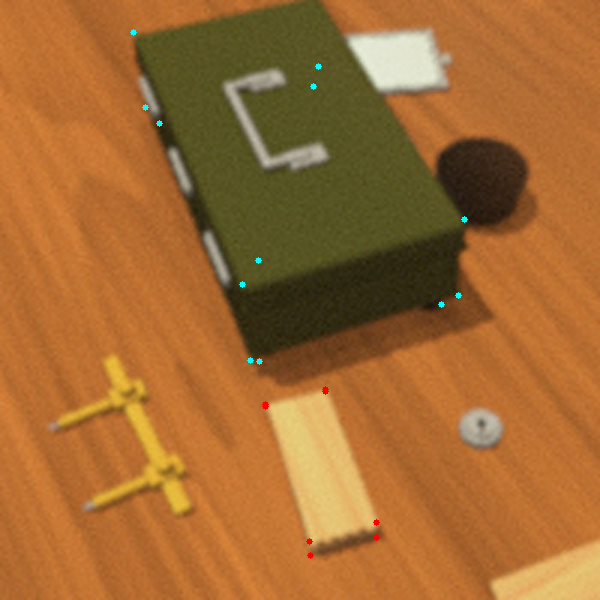

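The fit holds: wedge (716,149), yaw −1.80; worn foot (702,50). The thick end is near (729,203). I'll travel high to a spot beyond it, fingers shut and turned square to the wedge.

```bash
cat > to.py <<'E'
import sys
from h import *
from scipy.spatial.transform import Rotation as R
np.set_printoptions(precision=4,suppress=True)
o=bot.get_obs(); r=R.from_euler("xyz",o["tcp_rot"]); a=[float(v) for v in sys.argv[1:]]
t=R.from_euler("xyz",[np.pi,0,a[3]])
print("t",o["time"],"pos",o["tool_pos"],"yaw",o["tcp_rot"],"F",o["contact_force"],"q",o["joint_positions"])
print("shift",r.inv().apply(np.array(a[:3])-o["tool_pos"])/100,"turn",(r.inv()*t).as_rotvec()/np.pi)
E
python3 -m handwheel '0.9 -0.66 0 0 0 -0.3 -1;0.9 -0.66 0 0 0 -0.3 -1;0.9 -0.66 0 0 0 -0.3 -1;0.9 -0.66 0 0 0 -0.3 -1;0.9 -0.66 0 0 0 -0.3 -1;0.9 -0.66 0 0 0 -0.3 -1;0.9 -0.66 0 0 0 -0.3 -1;0.9 -0.66 0 0 0 -0.3 -1'
python3 to.py 732 216 60 1.342
```

```text
time: 2.07
tool_pos: [195.7, -424.8, 188.9]
tcp_rot: [3.141, 0.0, 1.187]
contact_force: [-0.5, -1.0, -0.5]
grip_width: 42.8
finger_force: 0.0
t 2.0667 pos [ 195.7302 -424.8414  188.8529] yaw [3.1414 0.0003 1.187 ] F [-0.4942 -0.9792 -0.5193] q [-1.3031  0.2369  1.6727 -0.0001  1.2316 -0.9193]
shift [7.9506 2.5728 1.2865] turn [ 0.      0.0001 -0.0493]
```

```bash

python3 -m handwheel '1 0.32 0 0 0 -0.05 -1;1 0.32 0 0 0 -0.05 -1;1 0.32 0 0 0 -0.05 -1'
python3 -m handwheel '1 0.45 0 0 0 0 -1;1 0.45 0 0 0 0 -1;1 0.45 0 0 0 0 -1'|head -2
python3 -m handwheel '1 0.45 0 0 0 0 -1;1 0.45 0 0 0 0 -1;1 0.45 0 0 0 0 -1'|head -2
python3 -m handwheel '1 0.45 0 0 0 0 -1;1 0.45 0 0 0 0 -1;1 0.45 0 0 0 0 -1'|head -2
python3 -m handwheel '1 0.45 0 0 0 0 -1;1 0.45 0 0 0 0 -1;1 0.45 0 0 0 0 -1'|head -2
python3 -m handwheel '1 0.45 0 0 0 0 -1;1 0.45 0 0 0 0 -1;1 0.45 0 0 0 0 -1'
python3 to.py 733 220 60 1.342
```

```text
time: 2.32
tool_pos: [264.5, -341.9, 188.7]
tcp_rot: [3.141, -0.001, 1.339]
contact_force: [0.2, 0.1, -0.4]
grip_width: 23.1
finger_force: 0.0
time: 2.57
tool_pos: [331.5, -255.1, 188.9]
time: 2.82
tool_pos: [398.6, -168.1, 189.0]
time: 3.07
tool_pos: [465.7, -81.1, 188.9]
time: 3.32
tool_pos: [532.6, 6.0, 188.7]
time: 3.57
tool_pos: [599.4, 93.0, 188.5]
tcp_rot: [3.141, -0.001, 1.339]
contact_force: [0.8, -0.4, 1.1]
grip_width: 0.1
finger_force: 0.0
t 3.5667 pos [599.4024  93.0279 188.47  ] yaw [ 3.141  -0.0009  1.3389] F [ 0.82   -0.4402  1.0774] q [0.0272 0.4933 1.2863 0.0008 1.3611 0.259 ]
shift [1.5416 1.0077 1.2867] turn [ 0.0002 -0.0003 -0.001 ]
```

```bash

python3 -m handwheel '0.6 0.5 0 0 0 0 -1;0.6 0.5 0 0 0 0 -1;0.6 0.5 0 0 0 0 -1;0.6 0.5 0 0 0 0 -1;0.6 0.5 0 0 0 0 -1'|head -2
python3 to.py 734 224 100 1.342
```

```text
time: 3.98
tool_pos: [659.9, 136.4, 188.0]
t 3.9833 pos [659.8611 136.4435 188.0235] yaw [-3.1403  0.0008  1.3377] F [-0.5735 -0.7426  0.3673] q [ 0.0905  0.6291  1.0522 -0.0004  1.4617  0.3236]
shift [1.0239 0.5202 0.8787] turn [-0.0004  0.0003 -0.0014]
```

```bash

python3 -m handwheel '1 0.52 0.5 0 0 0 -1;1 0.52 0.5 0 0 0 -1;1 0.52 0.5 0 0 0 -1;1 0.52 0.88 0 0 0 -1;1 0.52 0.88 0 0 0 -1;1 0.52 0.88 0 0 0 -1;1 0.52 0.88 0 0 0 -1'
python3 to.py 733 220 6 1.342
python3 - <<'E'
from h import *
np.set_printoptions(precision=3,suppress=True)
p=viewer.capture("wrist"); save(p,"w1.png")
for d in viewer.cut_out("wedge",p):
    print(d["score"],d["centre"],d["pixels"].sum())
    if d["pixels"].sum()>300:
        try: print(fit([p],[d["pixels"].astype(np.float32)],W,[716,149,-1.8]))
        except Exception as e: print(e)
print([proj(p,[x,y,0]) for x,y in((704,95),(729,202))])
E
```

```text
time: 4.57
tool_pos: [734.0, 220.4, 103.1]
tcp_rot: [3.14, -0.0, 1.336]
contact_force: [1.1, -0.2, 0.2]
grip_width: 0.3
finger_force: 0.0
t 4.5667 pos [734.0257 220.3781 103.1265] yaw [ 3.1403 -0.0001  1.3359] F [ 1.0864 -0.2018  0.2393] q [ 0.192   0.8786  0.7992 -0.0004  1.4626  0.4269]
shift [-0.0062 -0.0103  0.9713] turn [ 0.0004 -0.     -0.0019]
0.91 [111.6, 239.5] 1609
(array([ 771. , -231. ,   -0.7]), np.float64(1.0))
0.85 [166.6, 137.1] 9350
(array([ 771. , -231. ,   -0.7]), np.float64(1.0))
0.61 [317.6, 217.0] 842
(array([716.366, 150.345,  -1.81 ]), np.float64(2.721644878387451))
[array([320.294, 292.436]), array([319.757, 206.325])]
```

View pics/w1.png

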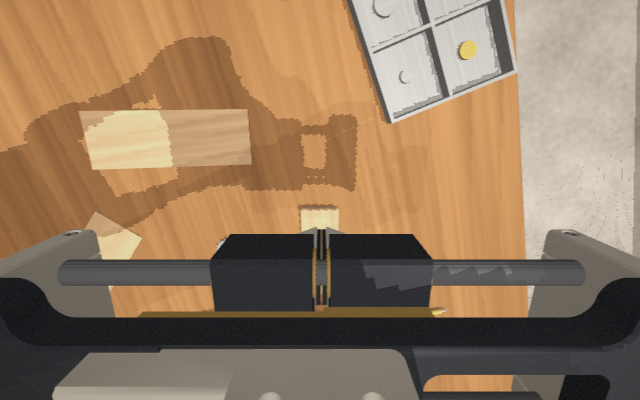

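The thick end shows at (301–339, 206), centred on the fingers (~321), and the gap is about 8 mm. I'll open the fingers slightly for a two-point push and go down.

```bash

python3 -m handwheel '0.02 -0.01 0.45 0 0 0 -0.65;0.02 -0.01 0.7 0 0 0 -0.65;0.02 -0.01 0.92 0 0 0 -0.65;0.02 -0.01 0.92 0 0 0 -0.65;0.02 -0.01 0.92 0 0 0 -0.65'
python3 to.py 733 220 6 1.342
```

```text
time: 5.08
tool_pos: [733.6, 223.4, 10.1]
tcp_rot: [3.141, 0.0, 1.337]
contact_force: [0.6, 0.1, -0.0]
grip_width: 16.0
finger_force: 0.0
t 5.0833 pos [733.6489 223.3521  10.0845] yaw [3.1413 0.     1.3366] F [ 0.6413  0.0696 -0.0017] q [ 0.1958  0.9499  0.9055 -0.0001  1.2859  0.43  ]
shift [-0.0341  0.0015  0.0408] turn [ 0.0001  0.     -0.0017]
```

```bash

python3 -m handwheel '-0.05 0 0.04 0 0 0 -0.65;-0.1 0 0.04 0 0 0 -0.65;-0.16 0.005 0.04 0 0 0 -0.65;-0.22 0.01 0.04 0 0 0 -0.65;-0.28 0.015 0.04 0 0 0 -0.65;-0.34 0.02 0.04 0 0 0 -0.65;-0.4 0.025 0.04 0 0 0 -0.65;-0.45 0.03 0.04 0 0 0 -0.65'
python3 to.py 733 220 6 1.342
python3 - <<'E'
from h import *
np.set_printoptions(precision=3,suppress=True)
p=viewer.capture("scene"); save(p,"s2.png")
for d in viewer.cut_out("wedge",p): print(d["score"],d["centre"],d["pixels"].sum())
im=cv2.cvtColor(p["frame"],cv2.COLOR_RGB2BGR)[200:340,210:390]; cv2.imwrite("pics/crop2.png",cv2.resize(im,None,fx=4,fy=4,interpolation=cv2.INTER_CUBIC))
E
```

```text
time: 5.75
tool_pos: [726.0, 178.6, 4.8]
tcp_rot: [3.141, 0.0, 1.337]
contact_force: [0.0, -0.4, -0.1]
grip_width: 15.7
finger_force: 0.0
t 5.75 pos [726.0477 178.5997   4.7902] yaw [3.1415 0.0002 1.3369] F [ 0.0421 -0.424  -0.0625] q [ 0.1389  0.9157  0.9951 -0.0002  1.2308  0.3729]
shift [ 0.4188 -0.0283 -0.0122] turn [ 0.      0.0001 -0.0016]
0.79 [418.4, 252.0] 1855
0.72 [404.1, 337.2] 3158
0.6 [300.2, 307.1] 608
```

View pics/crop2.png

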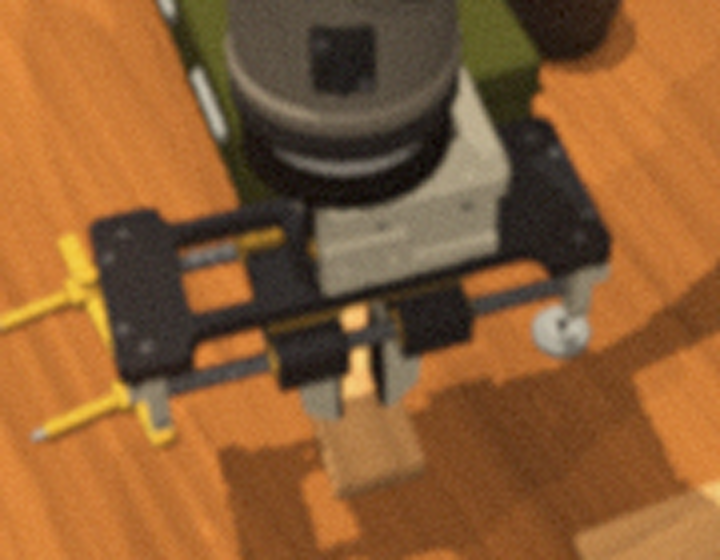

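```bash

python3 - <<'E'
from h import *
np.set_printoptions(precision=1,suppress=True)
o=bot.get_obs(); t=o["tool_pos"]
p=viewer.capture("scene"); print(proj(p,t),proj(p,t+[0,0,16]))
ds=[d for d in viewer.cut_out("wedge",p) if abs(d["centre"][0]-300)<20]
for d in ds:
    a=np.argwhere(d["pixels"]); print(a.min(0),a.max(0))
for x in (718,):
  for n,q in (("orig",[716.3,150,-1.805]),("moved",[709,117,-1.805])):
    c,s=np.cos(q[2]),np.sin(q[2]); print(n,[proj(p,[c*a[0]-s*a[1]+q[0],s*a[0]+c*a[1]+q[1],a[2]]).round() for a in W])
p=viewer.capture("wrist"); print(proj(p,t)); a=p["frame"][:,:,::-1][150:330,180:460]
p2=viewer.capture("side"); b=p2["frame"][:,:,::-1][120:300,240:440]; print([proj(p2,t)])
cv2.imwrite("pics/c3.png",np.vstack([cv2.resize(a,(466,300)),cv2.resize(b,(466,300))]))
E
```

```text
[299.1 309.3] [299.  304.3]
[278 288] [324 315]
orig [array([279., 276.]), array([279., 275.]), array([299., 271.]), array([299., 270.]), array([294., 326.]), array([293., 321.]), array([316., 319.]), array([316., 315.])]
moved [array([274., 262.]), array([274., 262.]), array([294., 258.]), array([294., 257.]), array([288., 309.]), array([288., 304.]), array([310., 303.]), array([310., 298.])]
[320.5 224.3]
[array([339.6, 164.8])]
```

View pics/c3.png

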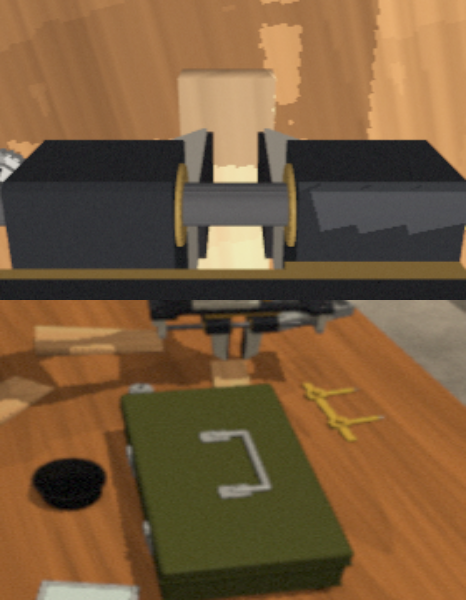

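The wedge hasn't moved: its thick end is still at scene (294–316, 315–326). The fingertips appear above it, so they are higher than the reported z. I'll back off and probe the desk for the real tip height.

```bash

python3 -m handwheel '0 0 -0.1 0 0 0 -0.65;0.2 -0.01 -0.1 0 0 0 -0.65;0.45 -0.03 -0.1 0 0 0 -0.65;0.5 -0.03 -0.1 0 0 0 -0.65;0.5 -0.03 -0.05 0 0 0 -0.65;0.5 -0.03 0 0 0 0 -0.65;0.5 -0.03 0 0 0 0 -0.65'
python3 -m handwheel '0 0 0.03 0 0 0 -0.65;0 0 0.03 0 0 0 -0.65'|grep -v rot
python3 -m handwheel '0 0 0.02 0 0 0 -0.65;0 0 0.02 0 0 0 -0.65'|grep -v rot
python3 - <<'E'
from h import *
p=viewer.capture("scene"); a=p["frame"][:,:,::-1][230:350,230:390]
w=viewer.capture("wrist"); b=w["frame"][:,:,::-1][150:270,240:400]; t=bot.get_obs()["tool_pos"]; print(proj(p,t),proj(w,t))
for d in viewer.cut_out("wedge",p)+viewer.cut_out("wedge",w): print(d["centre"],np.argwhere(d["pixels"]).min(0),np.argwhere(d["pixels"]).max(0))
cv2.imwrite("pics/c4.png",np.hstack([cv2.resize(a,(400,300)),cv2.resize(b,(400,300))]))
E
```

```text
time: 6.63
tool_pos: [733.7, 227.7, 2.9]
tcp_rot: [-3.139, 0.002, 1.337]
contact_force: [-0.0, -0.6, 0.5]
grip_width: 15.6
finger_force: 0.0
time: 6.8
tool_pos: [734.4, 227.7, 0.9]
contact_force: [-0.8, 0.6, 0.3]
grip_width: 15.9
finger_force: 0.0
time: 6.97
tool_pos: [734.7, 228.3, -0.6]
contact_force: [-0.9, -0.2, 0.4]
grip_width: 16.0
finger_force: 0.0
[309.16100435 335.75396239] [320.25942804 222.76722125]
[419.4, 250.1] [216 400] [283 437]
[403.2, 336.7] [304 354] [364 450]
[287.3, 275.3] [275 281] [310 310]
[321.7, 297.8] [255 299] [312 344]
[106.5, 160.7] [116   0] [207 220]
```

View pics/c4.png

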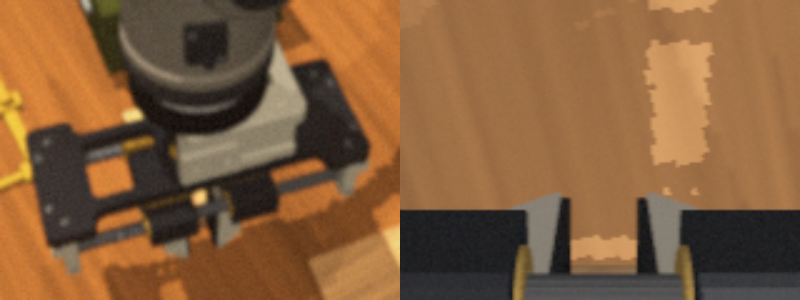

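The tips sit about 6 px (roughly 15–18 mm) above the projected TCP in both views, so I'll keep probing down in small steps.

```bash

python3 -m handwheel '0 0 0.03 0 0 0 -0.65;0 0 0.03 0 0 0 -0.65'|egrep 'pos|cont'
python3 -m handwheel '0 0 0.03 0 0 0 -0.65;0 0 0.03 0 0 0 -0.65'|egrep 'pos|cont'
python3 -m handwheel '0 0 0.03 0 0 0 -0.65;0 0 0.03 0 0 0 -0.65'|egrep 'pos|cont'
```

```text
tool_pos: [734.5, 228.8, -3.9]
contact_force: [-0.4, 0.6, 0.2]
tool_pos: [734.4, 228.8, -7.1]
contact_force: [-0.6, -0.6, -0.5]
tool_pos: [734.4, 228.8, -10.1]
contact_force: [0.2, -0.3, -0.0]
```

```bash

python3 -m handwheel '0 0 0.02 0 0 0 -0.65;0 0 0.02 0 0 0 -0.65'|egrep 'pos|cont'
python3 -m handwheel '0 0 0.015 0 0 0 -0.65;0 0 0.015 0 0 0 -0.65'|egrep 'pos|cont'
```

```text
tool_pos: [734.5, 228.8, -11.8]
contact_force: [-0.8, 0.1, 0.3]
tool_pos: [734.6, 228.8, -13.1]
contact_force: [-0.0, 0.1, -0.6]
```

```bash

python3 -m handwheel '0 0 0.015 0 0 0 -0.65;0 0 0.015 0 0 0 -0.65'|egrep 'pos|cont'
```

```text
tool_pos: [734.6, 228.8, -14.6]
contact_force: [0.6, -0.5, 0.2]
```

```bash

python3 -m handwheel '0 0 0.015 0 0 0 -0.65;0 0 0.015 0 0 0 -0.65'|egrep 'pos|cont'
python3 -m handwheel '0 0 0.01 0 0 0 -0.65;0 0 0.01 0 0 0 -0.65'|egrep 'pos|cont'
```

```text
tool_pos: [734.6, 228.8, -16.1]
contact_force: [-0.4, -0.1, 0.1]
tool_pos: [734.6, 228.8, -17.0]
contact_force: [-0.1, -0.5, -0.4]
```

```bash

python3 -m handwheel '0 0 0.01 0 0 0 -0.65;0 0 0.01 0 0 0 -0.65'|egrep 'pos|cont'
python3 -m handwheel '0 0 0.01 0 0 0 -0.65;0 0 0.01 0 0 0 -0.65'|egrep 'pos|cont'
```

```text
tool_pos: [734.6, 228.8, -18.0]
contact_force: [0.2, -0.0, 0.5]
tool_pos: [734.6, 228.9, -19.0]
contact_force: [-0.8, -0.4, 0.1]
```

```bash

python3 -m handwheel '0 0 0.01 0 0 0 -0.65;0 0 0.01 0 0 0 -0.65'|egrep 'pos|cont'
```

```text
tool_pos: [734.6, 228.8, -20.0]
contact_force: [0.7, -0.4, 0.0]
```

```bash

python3 -m handwheel '0 0 0.015 0 0 0 -0.65;0 0 0.015 0 0 0 -0.65'|egrep 'pos|cont'
python3 -m handwheel '0 0 0.01 0 0 0 -0.65;0 0 0.01 0 0 0 -0.65'|egrep 'pos|cont'
```

```text
tool_pos: [734.6, 228.8, -21.6]
contact_force: [0.1, 0.0, -0.3]
tool_pos: [734.6, 228.8, -22.6]
contact_force: [0.5, -0.1, 0.5]
```

```bash

python3 -m handwheel '0 0 0.015 0 0 0 -0.65;0 0 0.015 0 0 0 -0.65'|egrep 'pos|cont'
```

```text
tool_pos: [734.6, 228.8, -24.1]
contact_force: [-0.2, 0.5, 0.2]
```

```bash

python3 - <<'E'
from h import *
p=viewer.capture("scene"); a=p["frame"][:,:,::-1][290:370,270:350]
w=viewer.capture("wrist"); b=w["frame"][:,:,::-1][190:270,280:360]; o=bot.get_obs();t=o["tool_pos"]; print(o["time"],proj(p,t),proj(w,t),proj(p,t+[0,0,24]),proj(w,t+[0,0,24]))
cv2.imwrite("pics/c5.png",np.hstack([cv2.resize(a,(400,400)),cv2.resize(b,(400,400))]))
E
```

```text
9.6 [309.30210293 342.58302752] [320.30785631 222.93572678] [309.29924572 335.74039415] [320.23690232 235.7690391 ]
```

View pics/c5.png

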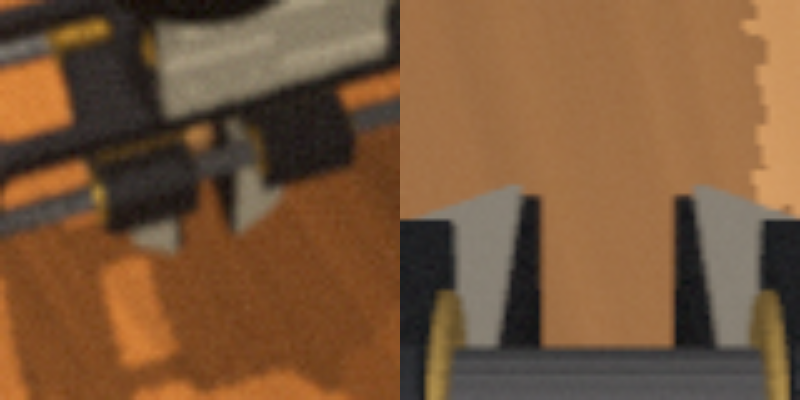

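The tip's near face is at scene (311,339), which matches z≈0 there. The reported z is therefore about 24 mm low; I'll confirm with a touch.

```bash

python3 -m handwheel '0 0 0.01 0 0 0 -0.65;0 0 0.01 0 0 0 -0.65'|egrep 'pos|cont'
python3 -m handwheel '0 0 0.01 0 0 0 -0.65;0 0 0.01 0 0 0 -0.65'|egrep 'pos|cont'
```

```text
tool_pos: [734.7, 228.8, -25.0]
contact_force: [0.2, 0.3, 0.3]
tool_pos: [734.6, 228.8, -26.0]
contact_force: [-0.0, -0.2, 0.4]
```

```bash

python3 -m handwheel '0 0 0.01 0 0 0 -0.65;0 0 0.01 0 0 0 -0.65'|egrep 'pos|cont'
```

```text
tool_pos: [734.6, 228.8, -27.0]
contact_force: [-0.7, 0.3, -0.1]
```

No desk contact yet, but the tip is clearly below the wedge's 16 mm top, so I push at this height.

```bash

python3 -m handwheel '-0.06 0 0 0 0 0 -0.65;-0.12 0 0 0 0 0 -0.65;-0.18 0.005 0 0 0 0 -0.65;-0.24 0.01 0 0 0 0 -0.65;-0.3 0.015 0 0 0 0 -0.65;-0.36 0.02 0 0 0 0 -0.65;-0.42 0.025 0 0 0 0 -0.65;-0.46 0.03 0 0 0 0 -0.65'
python3 - <<'E'
from h import *
np.set_printoptions(precision=1,suppress=True)
p=viewer.capture("scene");w=viewer.capture("wrist"); save(p,"s6.png"); save(w,"w6.png")
for q in(p,w):
  for d in viewer.cut_out("wedge",q): print(d["centre"],np.argwhere(d["pixels"]).min(0),np.argwhere(d["pixels"]).max(0))
E
```

```text
time: 10.77
tool_pos: [727.0, 182.4, -26.7]
tcp_rot: [3.142, 0.0, 1.337]
contact_force: [1.0, 0.2, -0.1]
grip_width: 16.1
finger_force: 0.1
[419.8, 249.4] [217 400] [282 438]
[401.2, 337.9] [305 355] [363 450]
[353.8, 202.4] [187 342] [215 365]
[91.3, 75.6] [17  0] [133 190]
[322.8, 297.9] [251 299] [312 343]
```

```bash

python3 - <<'E'
from h import *
p=viewer.capture("side");save(p,"d7.png")
for d in viewer.cut_out("wedge",p): print(d["centre"],np.argwhere(d["pixels"]).min(0),np.argwhere(d["pixels"]).max(0))
s=cv2.imread("pics/s6.png")[240:340,250:350]; a=p["frame"][:,:,::-1][125:225,285:385]; w=cv2.imread("pics/w6.png")[180:330,245:395]
cv2.imwrite("pics/c7.png",np.hstack([cv2.resize(x,(260,260),interpolation=cv2.INTER_CUBIC) for x in(s,a,w)]))
E
```

```text
[232.7, 186.2] [167 206] [209 261]
[338.6, 167.9] [163 333] [171 348]
[281.2, 147.5] [137 255] [153 306]
```

View pics/c7.png

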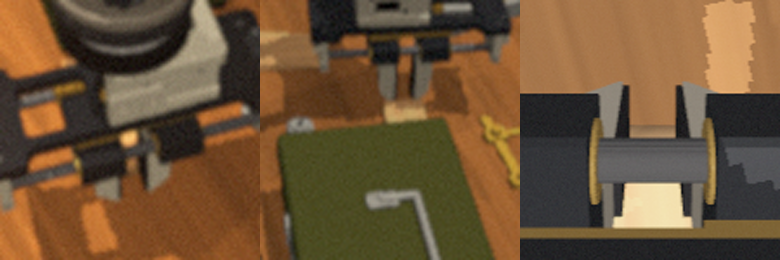

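The wedge is now ahead of the fingers and moving: its thick edge shows between them at wrist row ~252. I'll continue in smaller steps and watch the force.

```bash

python3 -m handwheel '-0.04 0.003 0 0 0 0 -0.65;-0.08 0.006 0 0 0 0 -0.65;-0.12 0.01 0 0 0 0 -0.65;-0.12 0.01 0 0 0 0 -0.65'|egrep 'pos|cont'
python3 -m handwheel '-0.03 0.002 0 0 0 0 -0.65;-0.06 0.005 0 0 0 0 -0.65;-0.06 0.005 0 0 0 0 -0.65'|egrep 'pos|cont'

```

```text
tool_pos: [725.1, 170.4, -26.8]
contact_force: [0.0, 0.5, 0.3]
tool_pos: [724.3, 164.8, -26.8]
contact_force: [0.1, -0.5, 0.3]
```

```bash

python3 -m handwheel '-0.02 0.002 0 0 0 0 -0.65;-0.04 0.003 0 0 0 0 -0.65;-0.04 0.003 0 0 0 0 -0.65'|egrep 'pos|cont'

```

```text
tool_pos: [723.6, 161.2, -26.8]
contact_force: [0.2, -0.5, -0.5]
```

```bash

python3 -m handwheel '-0.01 0.001 0 0 0 0 -0.65;-0.02 0.002 0 0 0 0 -0.65;-0.02 0.002 0 0 0 0 -0.65'|egrep 'pos|cont'

```

```text
tool_pos: [723.4, 159.4, -26.8]
contact_force: [0.3, 0.4, 0.0]
```

```bash

python3 -m handwheel '-0.01 0.001 0 0 0 0 -0.65;-0.02 0.002 0 0 0 0 -0.65;-0.02 0.002 0 0 0 0 -0.65'|egrep 'pos|cont'
python3 -m handwheel '-0.01 0.001 0 0 0 0 -0.65;-0.02 0.002 0 0 0 0 -0.65;-0.02 0.002 0 0 0 0 -0.65'|egrep 'pos|cont'

```

```text
tool_pos: [723.1, 157.4, -26.8]
contact_force: [0.1, -0.5, 0.1]
tool_pos: [722.8, 155.4, -26.8]
contact_force: [0.5, -0.2, 0.5]
```

```bash

python3 -m handwheel '-0.01 0.001 0 0 0 0 -0.65;-0.02 0.002 0 0 0 0 -0.65;-0.02 0.002 0 0 0 0 -0.65'|egrep 'pos|cont'
python3 -m handwheel '-0.01 0.001 0 0 0 0 -0.65;-0.02 0.002 0 0 0 0 -0.65;-0.02 0.002 0 0 0 0 -0.65'|egrep 'pos|cont'

```

```text
tool_pos: [722.6, 153.4, -26.8]
contact_force: [1.4, 0.6, -0.6]
tool_pos: [722.3, 151.4, -26.8]
contact_force: [-0.3, 0.6, -0.5]
```

```bash

python3 -m handwheel '-0.01 0.001 0 0 0 0 -0.65;-0.02 0.002 0 0 0 0 -0.65;-0.02 0.002 0 0 0 0 -0.65'|egrep 'pos|cont'

```

```text
tool_pos: [722.0, 149.4, -26.8]
contact_force: [0.6, -0.5, 0.5]
```

```bash

python3 -m handwheel '-0.01 0.001 0 0 0 0 -0.65;-0.02 0.002 0 0 0 0 -0.65;-0.02 0.002 0 0 0 0 -0.65'|egrep 'pos|cont'

```

```text
tool_pos: [721.8, 147.4, -26.8]
contact_force: [-0.1, -0.1, 0.0]
```

```bash

python3 -m handwheel '-0.01 0.001 0 0 0 0 -0.65;-0.02 0.002 0 0 0 0 -0.65;-0.02 0.002 0 0 0 0 -0.65'|egrep 'pos|cont'

```

```text
tool_pos: [721.5, 145.5, -26.8]
contact_force: [-0.2, 0.0, -0.7]
```

```bash

python3 -m handwheel '-0.01 0.001 0 0 0 0 -0.65;-0.02 0.002 0 0 0 0 -0.65;-0.02 0.002 0 0 0 0 -0.65'|egrep 'pos|cont'
python3 - <<'E'
from h import *
for n in("side","wrist"):
  p=viewer.capture(n);save(p,n+"8.png")
  for d in viewer.cut_out("wedge",p): print(n,d["centre"],np.argwhere(d["pixels"]).min(0),np.argwhere(d["pixels"]).max(0))
E

```

```text
tool_pos: [721.3, 143.9, -26.8]
contact_force: [0.8, 1.9, -0.6]
side [230.8, 187.3] [167 207] [209 260]
side [280.4, 146.8] [136 255] [153 307]
wrist [88.5, 30.6] [0 0] [ 60 176]
wrist [321.7, 297.8] [252 300] [311 344]
```

Bearing has begun (1.9 N), so I go on in 1 mm steps.

```bash

python3 -m handwheel '-0.01 0.001 0 0 0 0 -0.65;-0.01 0.001 0 0 0 0 -0.65;-0.01 0.001 0 0 0 0 -0.65'|egrep 'pos|cont'
python3 to.py 721 143 -27 1.337|head -1

```

```text
tool_pos: [721.2, 143.1, -26.8]
contact_force: [1.0, 3.7, -0.3]
t 14.6 pos [721.1767 143.109  -26.7833] yaw [ 3.1415 -0.0005  1.3374] F [ 0.9638  3.664  -0.2678] q [0.0916 0.9247 1.0695 0.0005 1.1471 0.3247]
```

```bash

python3 -m handwheel '-0.01 0.001 0 0 0 0 -0.65;-0.01 0.001 0 0 0 0 -0.65;-0.01 0.001 0 0 0 0 -0.65'|egrep 'pos|cont'

```

```text
tool_pos: [721.1, 142.4, -26.7]
contact_force: [1.7, 5.3, -1.2]
```

5.6 N: the foot bears firmly. I release the wedge, raise, shut the fingers and move over the lid corner.

```bash

python3 -m handwheel '0.1 0 0 0 0 0 -0.65;0.3 0 0 0 0 0 -0.65;0.3 0 -0.3 0 0 0 -0.65;0.3 0 -0.7 0 0 0 -1;0.3 0 -1 0 0 0 -1;0.3 0 -1 0 0 0 -1'|egrep 'pos|cont'
python3 -m handwheel '0 0 -0.3 0 0 0 -1;-0.3 0 -0.4 0 0 0 -1;-0.6 0 -0.4 0 0 0 -1;-0.9 0 -0.4 0 0 0 -1;-0.9 0 -0.4 0 0 0 -1;-0.9 0 -0.4 0 0 0 -1'|egrep 'pos|cont'
python3 to.py 702 50.5 70 1.337
python3 - <<'E'
from h import *
np.set_printoptions(precision=2,suppress=True)
ps=[viewer.capture(n) for n in("scene","side")]
ms=[]
for p in ps:
    d=viewer.cut_out("toolbox",p)[0]; ms.append(d["pixels"].astype(np.float32)); print(d["score"],ms[-1].sum())
print(fit([ps[1]],[ms[1]],B,[623.5,-64,-.153]))
E
```

```text
tool_pos: [732.2, 171.3, 82.0]
contact_force: [0.7, 0.2, 0.9]
tool_pos: [707.0, 81.2, 113.4]
contact_force: [0.2, -0.1, -0.2]
t 15.85 pos [706.9836  81.1896 113.3617] yaw [-3.1415  0.001   1.3343] F [ 0.1596 -0.0651 -0.2338] q [ 0.0072  0.7517  1.0254 -0.001   1.3649  0.244 ]
shift [-0.3096  0.0235  0.4339] turn [-0.      0.0003 -0.0009]
0.75 4711.0
0.56 9697.0
(array([622.76, -62.86,  -0.15]), np.float64(0.018278848379850388))
```

The box is unmoved (fit 622.8, −62.9, −0.15). I go over the corner and come down.

```bash

python3 -m handwheel '-0.3 0.02 0.1 0 0 0 -1;-0.3 0.02 0.25 0 0 0 -1;-0.3 0.02 0.35 0 0 0 -1;-0.3 0.02 0.35 0 0 0 -1;-0.3 0.02 0.35 0 0 0 -1'|egrep 'pos|cont'
python3 to.py 701.5 51 60 1.337
python3 - <<'E'
from h import *
for n in("scene","side"):
  p=viewer.capture(n); print(proj(p,[701.5,51,88])); u=proj(p,[701.5,51,88]).astype(int)
  cv2.imwrite("pics/%s9.png"%n,cv2.resize(p["frame"][u[1]-60:u[1]+60,u[0]-70:u[0]+70,::-1],(400,343)))
cv2.imwrite("pics/c9.png",np.hstack([cv2.imread("pics/scene9.png"),cv2.imread("pics/side9.png")]))
E
```

```text
tool_pos: [701.8, 54.9, 77.4]
contact_force: [0.4, -0.0, -0.0]
t 16.4667 pos [701.7934  54.9415  77.3546] yaw [-3.1399  0.0002  1.3387] F [ 0.3718 -0.0061 -0.0162] q [-0.0307  0.7651  1.1     0.0002  1.2782  0.2014]
shift [-0.039   0.0065  0.1735] turn [-0.0005  0.0001  0.0005]
[276.4268993  226.96731474]
[350.64115487 174.36079678]
```

View pics/c9.png

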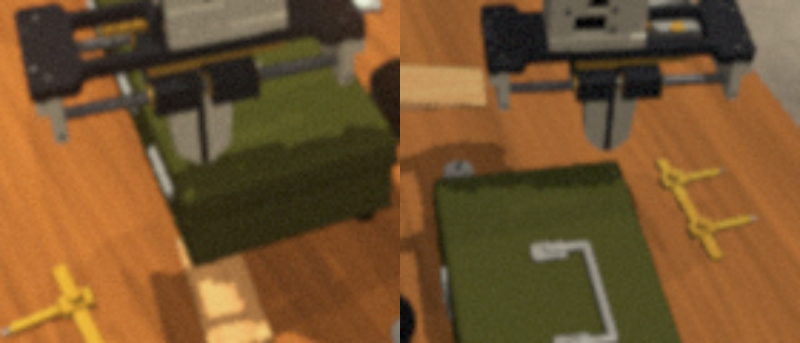

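The fingertips hang over the lid corner (scene crop (205,160)), and the wedge runs under the box end at the corner. Pressing down now.

```bash

python3 -m handwheel '0 0 0.05 0 0 0 -1;0 0 0.08 0 0 0 -1;0 0 0.08 0 0 0 -1'|egrep 'pos|cont'
python3 -m handwheel '0 0 0.02 0 0 0 -1;0 0 0.03 0 0 0 -1;0 0 0.03 0 0 0 -1'|egrep 'pos|cont'

```

```text
tool_pos: [701.8, 54.0, 69.6]
contact_force: [-0.2, -0.3, -0.5]
tool_pos: [702.0, 53.7, 67.0]
contact_force: [-0.2, 0.8, -0.1]
```

```bash

python3 -m handwheel '0 0 0.01 0 0 0 -1;0 0 0.02 0 0 0 -1;0 0 0.02 0 0 0 -1'|egrep 'pos|cont'

```

```text
tool_pos: [702.0, 53.6, 65.0]
contact_force: [0.2, 0.6, 0.7]
```

```bash

python3 -m handwheel '0 0 0.01 0 0 0 -1;0 0 0.02 0 0 0 -1;0 0 0.02 0 0 0 -1'|egrep 'pos|cont'

```

```text
tool_pos: [702.0, 53.7, 62.9]
contact_force: [-0.3, -0.2, 0.2]
```

```bash

python3 -m handwheel '-0.025 0 0 0 0 0 -1;-0.025 0 0.01 0 0 0 -1;-0.025 0 0.015 0 0 0 -1;-0.025 0 0.015 0 0 0 -1'|egrep 'pos|cont'

```

```text
tool_pos: [701.4, 51.1, 61.5]
contact_force: [-0.0, -0.2, -0.5]
```

```bash

python3 -m handwheel '0 0 0.015 0 0 0 -1;0 0 0.015 0 0 0 -1;0 0 0.015 0 0 0 -1'|egrep 'pos|cont'

```

```text
tool_pos: [701.5, 51.3, 60.0]
contact_force: [0.7, 0.6, 0.5]
```

```bash

python3 -m handwheel '0 0 0.015 0 0 0 -1;0 0 0.015 0 0 0 -1;0 0 0.015 0 0 0 -1'|egrep 'pos|cont'

```

```text
tool_pos: [701.4, 51.2, 58.5]
contact_force: [-0.1, -0.1, 0.0]
```

```bash

python3 -m handwheel '0 0 0.015 0 0 0 -1;0 0 0.015 0 0 0 -1;0 0 0.015 0 0 0 -1'|egrep 'pos|cont'

```

```text
tool_pos: [701.5, 51.2, 57.1]
contact_force: [-0.1, 0.5, 0.2]
```

```bash

python3 -m handwheel '0 0 0.01 0 0 0 -1;0 0 0.01 0 0 0 -1;0 0 0.01 0 0 0 -1'|egrep 'pos|cont'

```

```text
tool_pos: [701.5, 51.2, 56.1]
contact_force: [-0.3, -0.1, 0.9]
```

```bash

python3 -m handwheel '0 0 0.01 0 0 0 -1;0 0 0.01 0 0 0 -1;0 0 0.01 0 0 0 -1'|egrep 'pos|cont'

```

```text
tool_pos: [701.5, 51.2, 55.1]
contact_force: [0.2, 0.1, -0.7]
```

```bash

python3 -m handwheel '0 0 0.01 0 0 0 -1;0 0 0.01 0 0 0 -1;0 0 0.01 0 0 0 -1'|egrep 'pos|cont'

```

```text
tool_pos: [701.5, 51.2, 54.1]
contact_force: [-0.5, 0.1, -0.3]
```

```bash

python3 -m handwheel '0 0 0.01 0 0 0 -1;0 0 0.01 0 0 0 -1;0 0 0.01 0 0 0 -1'|egrep 'pos|cont'

```

```text
tool_pos: [701.5, 51.2, 53.1]
contact_force: [0.4, 0.4, -1.3]
```

```bash

python3 -m handwheel '0 0 0.01 0 0 0 -1;0 0 0.01 0 0 0 -1;0 0 0.01 0 0 0 -1'|egrep 'pos|cont'

```

```text
tool_pos: [701.5, 51.2, 52.1]
contact_force: [0.7, -0.4, -0.6]
```

```bash

python3 -m handwheel '0 0 0.01 0 0 0 -1;0 0 0.01 0 0 0 -1;0 0 0.01 0 0 0 -1'|egrep 'pos|cont'

```

```text
tool_pos: [701.5, 51.2, 51.1]
contact_force: [0.0, -0.2, -0.1]
```

```bash

python3 -m handwheel '0 0 0.01 0 0 0 -1;0 0 0.01 0 0 0 -1;0 0 0.01 0 0 0 -1'|egrep 'pos|cont'

```

```text
tool_pos: [701.7, 51.2, 50.4]
contact_force: [0.2, -0.6, 0.1]
```

```bash

python3 -m handwheel '0 0 0.01 0 0 0 -1;0 0 0.01 0 0 0 -1;0 0 0.01 0 0 0 -1'|egrep 'pos|cont'

```

```text
tool_pos: [701.8, 51.2, 50.3]
contact_force: [-2.0, -0.2, 5.3]
```

Contact at reported z≈50.4 (5 N). I press more firmly and watch how far it gives.

```bash

python3 -m handwheel '0 0 0.01 0 0 0 -1;0 0 0.01 0 0 0 -1;0 0 0.01 0 0 0 -1'|egrep 'pos|cont'

```

```text
tool_pos: [701.8, 51.2, 50.2]
contact_force: [-2.9, -0.7, 9.9]
```

```bash

python3 -m handwheel '0 0 0.01 0 0 0 -1;0 0 0.01 0 0 0 -1;0 0 0.01 0 0 0 -1'|egrep 'pos|cont'

```

```text
tool_pos: [701.9, 51.3, 50.1]
contact_force: [-5.4, -0.7, 13.6]
```

```bash

python3 -m handwheel '0 -0.01 0.005 0 0 0 -1;0 -0.01 0.005 0 0 0 -1;0 -0.01 0.005 0 0 0 -1'|egrep 'time|pos|cont'

```

```text
time: 21.4
tool_pos: [702.0, 51.3, 50.1]
contact_force: [-2.5, -0.4, 14.8]
```

```bash

python3 -m handwheel '0 0 0 0 0 0 -1;0 0 0 0 0 0 -1;0 0 0 0 0 0 -1;0 0 0 0 0 0 -1;0 0 0 0 0 0 -1;0 0 0 0 0 0 -1'|egrep 'time|pos|cont'
python3 - <<'E'
from h import *
np.set_printoptions(precision=2,suppress=True)
p=viewer.capture("side"); d=viewer.cut_out("toolbox",p)[0]
print(fit([p],[d["pixels"].astype(np.float32)],B,[623,-63,-.15]))
s=viewer.capture("scene")
for q in(s,p):
  for t,z in(("speed_dial",5),("lens_hood",17),("lens_spanner",6),("focusing_screen",3)):
    for d in viewer.recognise(t,q)[:1]: print(t,onz(q,d["centre"],z))
for d in viewer.cut_out("wedge",s): print(d["centre"],np.argwhere(d["pixels"]).min(0),np.argwhere(d["pixels"]).max(0),onz(s,[d["centre"][0],np.argwhere(d["pixels"]).max(0)[0]],0), fit([s],[d["pixels"].astype(np.float32)],W,[697,75,-1.8]) if d["pixels"].sum()<1200 else "")
E
```

```text
time: 21.9
tool_pos: [702.0, 51.2, 50.1]
contact_force: [-3.5, -1.6, 14.5]
(array([622.54, -62.78,  -0.15]), np.float64(0.02370622381567955))
speed_dial [619.48 176.61   5.  ]
lens_hood [487.42  -8.74  17.  ]
lens_spanner [802.49  82.88   6.  ]
focusing_screen [ 443.22 -181.69    3.  ]
lens_hood [489.48   1.56  17.  ]
lens_spanner [797.45  71.83   6.  ]
focusing_screen [ 459.5  -176.67    3.  ]
[419.4, 246.7] [217 401] [283 436] [499.68 244.39   0.  ] 
[404.0, 338.6] [304 354] [365 450] [629.24 350.54   0.  ] 
[287.1, 270.3] [253 269] [293 300] [727.27 134.66   0.  ] (array([707.05,  80.55,  -1.8 ]), np.float64(0.3026568591594696))
```

```bash

python3 - <<'E'
from h import *
for n in("scene","side"):
  p=viewer.capture(n); save(p,n+"_end.png")
  i=cv2.imread("pics/%s.png"%n); e=cv2.imread("pics/%s_end.png"%n)
  f=lambda m:(m[:,:,2]>170)&(m[:,:,1]>130)&(m[:,:,0]<90)
  for nm,m in(("start",i),("end",e)):
    k=f(m); r=np.zeros_like(k); 
    if n=="side": r[160:215,362:415]=1
    else: r[250:320,195:260]=1
    a=np.argwhere(k&r); print(n,nm,len(a),a.min(0),a.max(0))
E
```

```text
scene start 543 [258 209] [310 253]
scene end 729 [252 195] [319 259]
side start 111 [170 371] [203 401]
side end 133 [170 370] [203 401]
```

The spanner hasn't moved: its extents in the side view are identical. The box is in place and firm at 14.5 N, giving about 0.2 mm.

```bash
python3 -c "
from plant import bot
o=bot.get_obs(); print(o['time'],o['contact_force'],o['tool_pos']); print(bot.close_job())"
```

```text
22.6 [-2.13382333 -0.88597018 14.28877885] [701.94709625  51.24102396  50.09896893]
the job is handed in; nothing more can be done
None
```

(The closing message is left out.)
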